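# Cock the toy catapult on the nightstand

## Task

Draw the toy catapult's arm back (the red side handle is there for that) until the hidden catch hooks it, ease the load onto the catch and let go, so that the arm stays cocked by itself. Stop as soon as the catch has it, since overdrawing makes the catch let go for good; never let the arm snap forward, and leave the bottle, the tin and the diya where they stand.

Things in the scene. Friction and masses are not known exactly. Their poses are not given: they have to be found in the camera images.
- catapult: Toy catapult of pale wood, fixed to the nightstand: base plate 260 x 60 x 12 mm (x from -132 to +128). Origin: centre of its underside, on the nightstand top. z up; x along it in the direction it shoots, away from the catch; y to its left. Rigid; its only moving parts are the arm, the catch and the trigger.
- axle (a point): Centre of the arm's axle, in the mid-plane of the catapult, at its x = +90 mm, 55 mm above the nightstand top. The arm turns about the catapult's y direction through this point; a stop frame over it reaches 120 mm high, |y| < 26 mm.
- swing (a joint): Arm angle, rad. 0: at rest against its stop, pointing to the catapult's -x and raised 1.2 rad above level. Grows as the arm is drawn down towards -x; 1.2: arm level, 55 mm above the nightstand top; 1.36: end of travel. A spring pulls it towards 0: about 3 N at the handle at rest, 6 N drawn. Hooked it rests between 1.03 and 1.27; where differs every time and is not measurable from outside.
- handle (a point): Middle of the grip part of the arm's red round handle: bar 12 mm thick, parallel to the catapult's y, 150 mm from the axle, free from y = 10 to 95 mm on the +y side; this point is at y = 62.5 mm. At rest 195 mm above the nightstand top, cocked 45 to 80 mm. Held in a gripper, it must turn between the fingers as the arm swings. A hard pinch resists that and masks the spring's pull.
- housing (a point): Top centre of the catch housing: two wooden cheeks 56 mm long (along x), outer faces 43 mm apart, 96 mm high, open slot between. The steel bar at the arm's tip (175 mm from the axle) enters it from above and pushes the sprung catch aside (about 1 N more); the catch then snaps over the bar. Eased back after that, the arm stops against the catch and the pull on the hand vanishes.
- trigger_slot (a point): Rear face of the housing, where the red hair-trigger tongue (12 mm wide, sticking out 7 mm) appears, 40 to 90 mm high: 1 to 2 N down on it fires the arm; keep off. Overdraw: 3 mm (at the arm's tip) past the hooking point the bar meets a plate (about 4 N more); pressing that in more than 1 mm opens the catch for good and it no longer holds.
- bottle: Blue plastic bottle with a white twist cap, 56 mm across, 150 mm tall, standing; origin at the centre of its foot. Bystander.
- tin: Round flat aluminium tin, 79 mm across, 34 mm tall; origin at the centre of its underside. Bystander.
- diya: Small open terracotta oil-lamp dish, 76 mm across, 24 mm tall, with a short spout; empty; origin at the centre of its underside. Bystander.

How it is judged (in metres and radians):
At the end, for the whole second after the job is handed in: The arm is held drawn back by its catch alone (arm angle above 0.95 rad) and at rest (value of joint swing above 0.95 rad and velocity of joint swing between -0.05 and 0.05 rad/s); the robot touches nothing.
It fails at once if the arm snaps forward (faster than 4 rad/s) (velocity of joint swing below -4 rad/s).
It fails at once if the bottle is shifted by more than 20 mm or tipped (distance of bottle from where it was at the start of the episode above 0.02 m or angle between bottle's own z axis and vertical above 0.4 rad).
It fails at once if the tin is shifted by more than 20 mm (distance of tin from where it was at the start of the episode above 0.02 m).
It fails at once if the diya is shifted by more than 20 mm (distance of diya from where it was at the start of the episode above 0.02 m).
It also fails if it takes over 72 s, if anything falls off the work surface, if the arm or the gripper's body presses on something with over 40 N, if the wrist force passes 120 N, or if a joint passes its speed limit or range.

## Robot

A 6-joint arm with a two-finger parallel gripper is mounted at the origin on the work surface. World frame = base frame: x ahead of the robot, y to its left, z up, the work surface at z = 0. Lengths are in mm, angles in rad, forces in N, time in s.
With the tool pointing down it reaches from about 275 to 1000 mm from the base axis. Payload 8.4 kg.
Tool frame: the origin (TCP) lies at the centre of the arm's flange, where the gripper is bolted on; the fingertips stand r.tip_extent ahead of it and the grasp point (between the pads) lies 155 mm ahead of it (r.tip_extent is the distance from the TCP to the fingertips, in mm); z points along the fingers, y is the direction in which the jaws open and shut (so a half turn about z gives the same grasp; the last joint's range is limited). The gripper opens to 85 mm and grips with 20 to 120 N. Pads are 22 mm wide; open, the fingers measure 114 mm over their backs; the gripper's body (76 mm by 85 mm) begins 54 mm behind the grasp point. The pads swing forward as they close: fully open they stand 13 mm farther back than shut.
Start: joints at [1.132, 0.353, 1.633, -0, 1.155, -0.002], TCP at [264.401, 566.323, 404.681] pointing down, gripper open.
Joint ranges: [-2.63, 2.63], [-0.92, 2.1], [0.06, 2.66], [-1.3, 4.44], [0, 2.69], [-3.02, 3.02]. Speed limits (rad/s): [2.22, 2.22, 2.79, 3.14, 3.14, 3.14].

## Interface

Orientations are given as [roll, pitch, yaw] about the fixed x, y, z axes, in that order (R = Rz(yaw) Ry(pitch) Rx(roll)).
In Python, from rig import sense, grab_frame, job, r gives the robot as it stands. The module is installed in compiled form; this text tells all that it offers.
- The arm moves only by the shell command python3 -m creep 'ROWS' [FORCE]. ROWS is JSON, a list of rows, each a list of 7 numbers: the turn, a rotation vector about the tool's x, y, z in rad, then the shift along the tool's x, y, z in mm, then the closure, from 0 (fully open) to 1 (shut). In form: [[wx, wy, wz, dx, dy, dz, fingers], ...]. A call has 1 to 10 rows; each row shifts and turns the pose as measured when the row begins, along the tool's axes as they then stand; what a row does not reach is not made up. A row lasts 1/12 s, in which the tool goes at most 41.7 mm and 7.16 degrees, less where a joint would pass 70% of its speed; a pose out of reach is approached as far as the arm can. A call with a gripper value outside its range is refused whole. The fingers move at their own pace and stop on an object; FORCE is the grip in N (left out, the last holds). Time passes only in rows, so rows that do not move let the fingers close. It gives the time, the measured TCP pose, the force and the opening at its end, in the units of the state.
- sense(): the state, without advancing time (a new reading comes with each control period).
- grab_frame(name): name is "side" or "top" or "wrist"; returns a dict with "color" (384x512x3 uint8, red, green, blue), "mtx" (3x3 intrinsics, pixels), "T" (4x4, takes a point from camera to world coordinates). Camera axes: x right, y down, z forward; pixel columns grow to the right and rows downward; lengths in mm; the calibration is good to about 2 mm. A picture is of the moment at which its call begins. There is no depth.
- job.sign_off(): hands the job in, once; it reports no verdict.
The state is a dict: "clock": time; "qpos": joint angles; "qvel": joint speeds; "joint_efforts": joint torques, N m; "eef_pos": TCP position; "tcp_rot": TCP orientation; "contact_force": force on the tool from outside, world axes, zero at the start; "wrist_torque": the same for the moment, N m; "opening": opening from 0.0 (shut) to 1.0 (fully open).
Only numpy, scipy, OpenCV 4.12 (cv2) and the standard library are available. Lean on these libraries where they do the work, as an engineer would, in place of code of your own. Each camera call takes 0.05 s, during which the arm holds its last target.

## Working session

There is one attempt and no reset: what is moved stays moved. The work goes in short steps, Python scripts to look and compute and a shell command to move; the robot and the scene stay as the last step left them, time stands still between calls to the robot, and variables do not carry over. Pictures are saved under pics/ and viewed, and the job is handed in when it is done.

```bash
mkdir -p pics; python3 - <<'E'
from rig import sense, grab_frame, job, r
import cv2,numpy as np
print(sense()); print(r.tip_extent)
for n in ("side","top","wrist"):
    f=grab_frame(n); cv2.imwrite(f"pics/{n}0.png",f["color"][:,:,::-1]); np.savez(f"{n}0.npz",**f); print(n,f["mtx"].tolist(),np.round(f["T"],3).tolist())
E
```

```text
{'clock': 0.0, 'qpos': array([ 1.13162244e+00,  3.53632892e-01,  1.63413005e+00, -2.01295342e-06,
        1.15518789e+00, -2.41513392e-03]), 'qvel': array([ 9.43951016e-04,  2.79071763e-04,  7.55325883e-07, -7.18278104e-04,
        3.93529781e-04, -5.19836198e-06]), 'joint_efforts': array([ 4.09567641e-03, -6.05247903e+01, -3.42072058e+01,  2.86773939e-04,
        9.21922037e-03,  1.85978115e-05]), 'eef_pos': array([264.2876694 , 566.11454066, 403.97279284]), 'tcp_rot': array([-3.14023447e+00, -1.43969807e-06,  2.70483472e+00]), 'contact_force': array([-0.71835593,  0.1981536 ,  1.0855929 ]), 'wrist_torque': array([-0.02515506,  0.01960407, -0.00722551]), 'opening': 0.9991338404683189}
173.4
side [[377.2364075243053, 0.0, 260.66910683568926], [0.0, 377.2364075243053, 190.43598635106756], [0.0, 0.0, 1.0]] [[-0.999, -0.044, 0.025, 588.983], [-0.05, 0.759, -0.649, 634.292], [0.01, -0.65, -0.76, 761.745], [0.0, 0.0, 0.0, 1.0]]
top [[463.5171064121257, 0.0, 247.9818667721033], [0.0, 463.5171064121257, 194.84004610501097], [0.0, 0.0, 1.0]] [[-0.0, -0.994, 0.113, 522.994], [-1.0, -0.001, -0.007, 69.44], [0.007, -0.112, -0.994, 1262.023], [0.0, 0.0, 0.0, 1.0]]
wrist [[302.51582856539574, 0.0, 257.7652984783672], [0.0, 302.51582856539574, 189.77478139702077], [0.0, 0.0, 1.0]] [[0.423, 0.868, 0.261, 198.182], [0.906, -0.405, -0.123, 597.085], [-0.001, 0.288, -0.957, 373.968], [0.0, 0.0, 0.0, 1.0]]
```

View pics/side0.png

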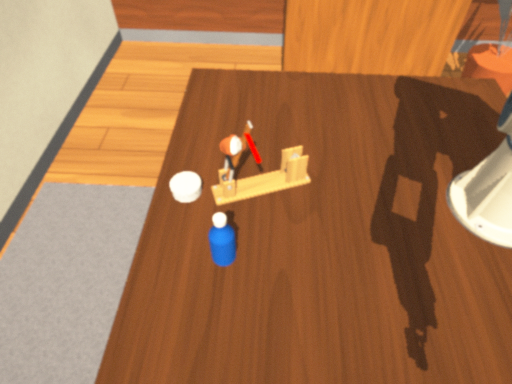

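View pics/top0.png

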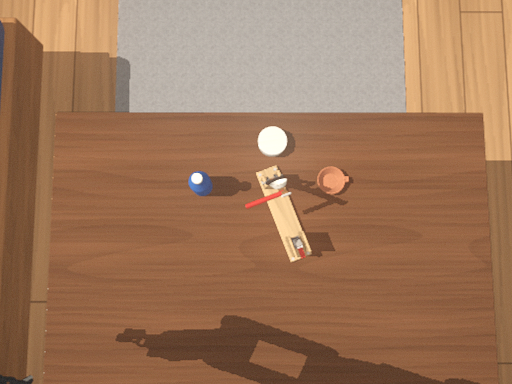

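View pics/wrist0.png

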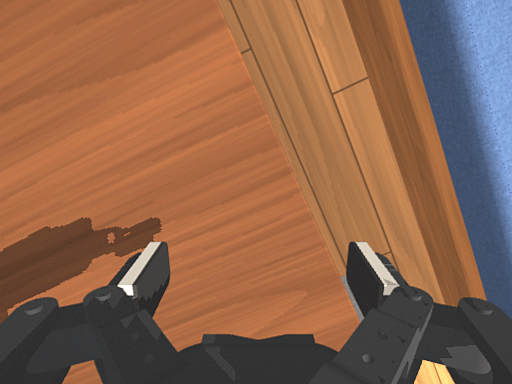

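The top view shows the catapult with its axle near (270,178) and its housing near (298,245), on the robot's side. The handle runs from (246,206) to (283,194). The tin is at (272,141), the diya at (332,180) and the bottle at (200,183). I'll zoom in for accuracy.

```bash
python3 - <<'E'
import cv2,numpy as np
t=cv2.imread("pics/top0.png")[120:280,180:360]; cv2.imwrite("pics/top0z.png",cv2.resize(t,None,fx=4.4,fy=3.75*1,interpolation=cv2.INTER_CUBIC) if 0 else cv2.resize(t,None,fx=3.7,fy=3.7,interpolation=cv2.INTER_CUBIC))
t=cv2.imread("pics/side0.png")[110:275,160:330]; cv2.imwrite("pics/side0z.png",cv2.resize(t,None,fx=3.6,fy=3.6,interpolation=cv2.INTER_CUBIC))
E
```

```text
(no output)
```

View pics/top0z.png

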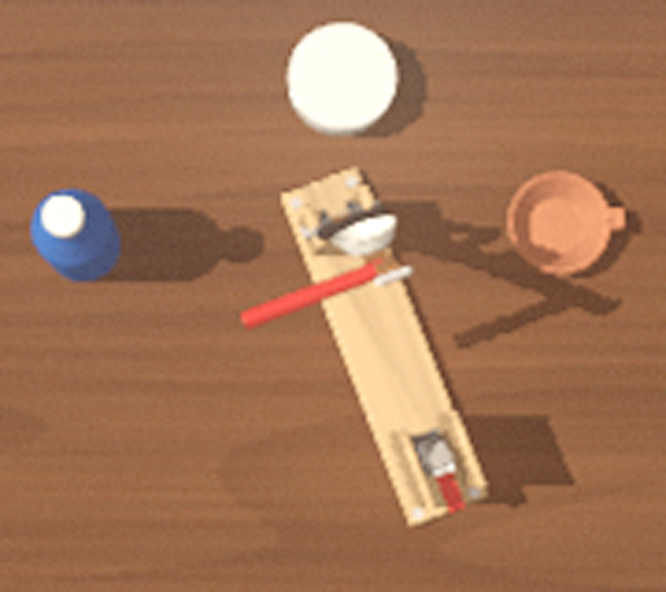

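View pics/side0z.png

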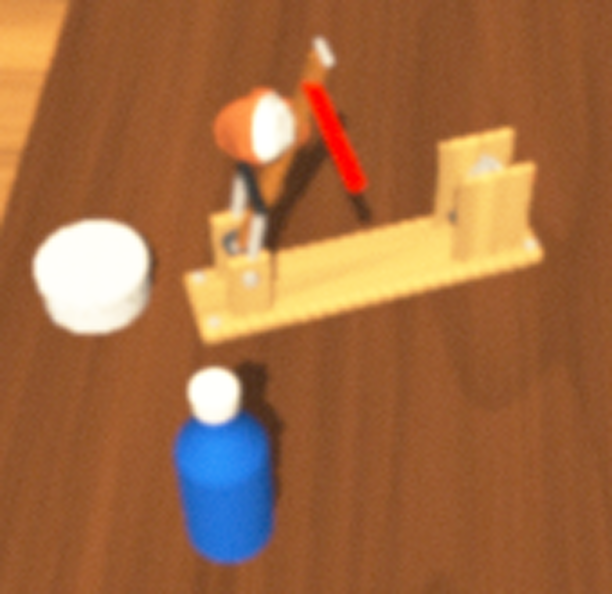

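```bash
cat > geo.py <<'E'
import numpy as np
from scipy.optimize import least_squares
C={n:dict(np.load(f"{n}0.npz")) for n in("top","side")}
def proj(n,P,c=None):
    c=c or C[n]; p=c["T"][:3,:3].T@(np.asarray(P,float)-c["T"][:3,3]); u=c["mtx"]@p; return u[:2]/u[2]
def ray(n,uv,z):
    c=C[n]; d=c["T"][:3,:3]@np.linalg.inv(c["mtx"])@np.array([*uv,1.]); o=c["T"][:3,3]; return o+d*(z-o[2])/d[2]
def c2w(p,P):
    x,y,a=p[:3]; c,s=np.cos(a),np.sin(a); return np.array([x+c*P[0]-s*P[1],y+s*P[0]+c*P[1],P[2]])
E
cat > fit.py <<'E'
from geo import *
tz=lambda u,v:(u/3.7+180-.36,v/3.7+120-.36); sz=lambda u,v:(u/3.6+160-.36,v/3.6+110-.36)
h=(90-150*np.cos(1.2),96,55+150*np.sin(1.2))
O=[("top",tz(282,192),(128,30,12)),("top",tz(358,168),(128,-30,12)),("top",tz(410,526),(-132,30,12)),("top",tz(487,493),(-132,-30,12)),("top",tz(246,318),h),
("side",sz(207,341),(128,30,6)),("side",sz(188,277),(128,-30,12)),("side",sz(542,257),(-132,30,6)),("side",sz(360,190),h)]
f=lambda p:np.concatenate([proj(n,c2w(p,P))-uv for n,uv,P in O])
s=least_squares(f,[700,0,.4],x_scale=[10,10,.1],loss="soft_l1"); print(s.x); print(np.round(f(s.x).reshape(-1,2),1))
np.save("pose.npy",s.x)
for n,P in dict(axle=(90,0,55),handle=(h[0],62.5,h[2]),housing=(-85,0,96)).items(): print(n,c2w(s.x,P).round(1))
print("bottle",ray("top",tz(62,217),150),"tin",ray("top",tz(342,78),34),"diya",ray("top",tz(560,222),24))
E
python3 fit.py
```

```text
[ 6.16992792e+02 -3.34163650e+01  3.68402539e-01]
[[-0.5  1.1]
 [-0.6 -0.2]
 [ 0.1  0.6]
 [ 0.1  1.3]
 [-1.1  1.4]
 [-1.1 -0.5]
 [-1.5 -1.1]
 [-0.3 -0.2]
 [-0.8 -1.2]]
axle [701.  -1.  55.]
handle [627.7  37.7 194.8]
housing [537.7 -64.   96. ]
bottle [689.16635209 186.78122524 150.        ] tin [809.29746712  -4.1079538   34.        ] diya [ 704.63951662 -163.29461911   24.        ]
```

```bash
cat > st.py <<'E'
from geo import *
from rig import sense
from scipy.spatial.transform import Rotation as Ro
import sys
p=np.load("pose.npy"); Rc=Ro.from_euler("z",p[2]).as_matrix()
def state(tilt=0.6):
    s=sense(); R=Ro.from_euler("xyz",s["tcp_rot"]).as_matrix(); g=s["eef_pos"]+155*R[:,2]
    gc=Rc.T@(g-np.array([p[0],p[1],0]))
    Rt=Rc@np.array([[0,1,0],[1,0,0],[0,0,-1.]])@Ro.from_rotvec([-tilt,0,0]).as_matrix()
    e=Ro.from_matrix(R.T@Rt).as_rotvec()
    return s,R,g,gc,e
def hp(a): return np.array([90-150*np.cos(1.2-a),62.5,55+150*np.sin(1.2-a)])
def need(R,gc,tc): return R.T@Rc@(np.asarray(tc)-gc)
if __name__=="__main__":
    tilt=float(sys.argv[1]) if len(sys.argv)>1 else .6
    s,R,g,gc,e=state(tilt); np.set_printoptions(precision=3,suppress=True)
    print("t",round(s["clock"],2),"gc",gc,"rotneed",e,"open",round(s["opening"],3),"Fcat",Rc.T@s["contact_force"],"q",s["qpos"])
    if len(sys.argv)>4: print("need",need(R,gc,[float(v) for v in sys.argv[2:5]]))
E
python3 -m creep '[[0,0,0.11,0,0,0,0],[0,0,0.11,0,0,0,0],[0,0,0.11,0,0,0,0],[0,0,0.11,0,0,0,0],[0,0,0.11,0,0,0,0],[0,0,0.11,0,0,0,0],[0,0,0.11,0,0,0,0],[0,0,0,0,0,0,0]]'; python3 st.py 0.6 -30 65 294
```

```text
clock: 0.82
eef_pos: [263.9, 565.4, 401.4]
tcp_rot: [-3.137, 0.004, 1.898]
contact_force: [0.1, -0.1, -0.5]
opening: 1.002
t 0.82 gc [-114.42   685.076  246.42 ] rotneed [-0.604  0.017 -0.038] open 1.002 Fcat [ 0.095 -0.137 -0.465] q [1.132 0.356 1.637 0.    1.155 0.804]
need [-616.32   109.468  -45.286]
```

```bash
python3 -m creep '[[0,0,-0.038,-38,6,-6,0],[0,0,0,-38,6,-6,0],[0,0,0,-38,6,-6,0],[0,0,0,-38,6,-6,0],[0,0,0,-38,6,-6,0],[0,0,0,-38,6,-6,0],[0,0,0,-38,6,-6,0],[0,0,0,-38,6,-6,0],[0,0,0,-38,6,-6,0],[0,0,0,-38,6,-6,0]]'; python3 st.py 0.6 -30 65 294
```

```text
clock: 1.65
eef_pos: [464.2, 227.0, 461.7]
tcp_rot: [-3.134, 0.004, 1.99]
contact_force: [0.7, 0.1, -0.2]
opening: 1.002
t 1.65 gc [-49.901 297.333 306.724] rotneed [-0.607 -0.011  0.051] open 1.002 Fcat [ 0.704 -0.16  -0.164] q [ 0.453  0.132  1.793 -0.004  1.225  0.035]
need [-232.997    8.103   13.55 ]
```

```bash
python3 -m creep '[[-0.12,0,0,0,0,0,0],[-0.12,0,0,0,0,0,0],[-0.12,0,0,0,0,0,0],[-0.12,0,0,0,0,0,0],[-0.12,0,0,0,0,0,0],[0,0,0,0,0,0,0]]'; python3 st.py 0.6 -30 65 294
```

```text
clock: 2.15
eef_pos: [469.1, 218.0, 463.8]
tcp_rot: [2.524, 0.017, 2.001]
contact_force: [-0.4, 0.8, 0.5]
opening: 1.001
t 2.15 gc [ 42.262 291.221 337.461] rotneed [ 0.018 -0.022  0.061] open 1.001 Fcat [-0.065  0.911  0.489] q [ 0.438 -0.009  2.012 -0.037  0.521  0.028]
need [-220.526  -97.596  -11.395]
```

```bash
python3 -m creep '[[0.018,-0.022,0.06,-36,-16,-2,0],[0,0,0,-36,-16,-2,0],[0,0,0,-36,-16,-2,0],[0,0,0,-36,-16,-2,0],[0,0,0,-36,-16,-2,0],[0,0,0,-36,-16,-2,0],[0,0,0,0,0,0,0],[0,0,0,0,0,0,0]]'; python3 st.py 0.6 -30 65 294; python3 - <<'E'
from rig import grab_frame
import cv2,numpy as np
from st import *
f=grab_frame("wrist"); np.savez("wrist1.npz",**f); im=f["color"][:,:,::-1].copy()
h=hp(0)
for y in(10,62.5,95): print(proj("",c2w(p,(h[0],y,h[2])),f))
cv2.imwrite("pics/wrist1.png",im)
E
```

```text
clock: 2.82
eef_pos: [470.5, -19.8, 421.4]
tcp_rot: [2.559, -0.002, 1.975]
contact_force: [0.1, 0.1, -0.3]
opening: 1.004
t 2.82 gc [-46.568  68.756 291.922] rotneed [-0.017 -0.022  0.028] open 1.004 Fcat [ 0.083  0.023 -0.286] q [-0.15  -0.015  2.113  0.539  0.603 -0.933]
need [-4.335 14.863  7.294]
[271.68088724 252.12765484]
[274.1329659  197.49739718]
[275.78633941 160.66162099]
```

View pics/wrist1.png

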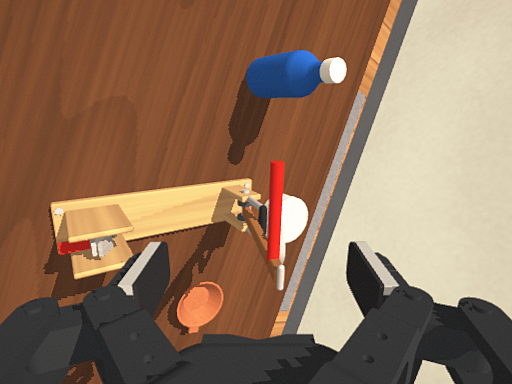

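Wrist view: the handle runs from (277,161) to (274,258), within about 2 px of the prediction. Next I'll correct the orientation and approach.

```bash
python3 -m creep '[[-0.017,-0.022,0.028,-3,13,6,0],[0,0,0,0,0,0,0]]'; python3 st.py 0.6 35.6 66 194.8
```

```text
clock: 3.03
eef_pos: [485.3, -15.0, 423.9]
tcp_rot: [2.544, -0.001, 1.944]
contact_force: [-0.0, 0.1, 0.1]
opening: 1.001
t 3.03 gc [-29.052  65.096 295.724] rotneed [-0.002 -0.003  0.003] open 1.001 Fcat [0.037 0.107 0.135] q [-0.129  0.002  2.093  0.524  0.572 -0.878]
need [  0.547  -3.328 119.812]
```

```bash
python3 -m creep '[[0,0,0,0,-1,20,0],[0,0,0,0,-1,20,0],[0,0,0,0,-1,20,0],[0,0,0,0,0,20,0],[0,0,0,0,0,20,0],[0,0,0,0,0,18,0],[0,0,0,0,0,0,0],[0,0,0,0,0,0,0]]'; python3 st.py 0.6 35.6 66 194.8; python3 - <<'E'
from rig import grab_frame
import cv2
im=grab_frame("wrist")["color"][:,:,::-1]; cv2.imwrite("pics/wrist2.png",im)
im=grab_frame("side")["color"][90:250,160:340,::-1]; cv2.imwrite("pics/side2.png",cv2.resize(im,None,fx=3.6,fy=3.6))
E
```

```text
clock: 3.7
eef_pos: [545.5, 25.3, 322.9]
tcp_rot: [2.55, -0.005, 1.986]
contact_force: [-0.0, 0.3, 0.2]
opening: 1.001
t 3.7 gc [ 40.753  85.179 194.205] rotneed [-0.009 -0.031  0.036] open 1.001 Fcat [0.086 0.277 0.163] q [-0.033  0.248  2.077  0.753  0.367 -1.095]
need [-18.914  -4.629  -3.946]
```

View pics/wrist2.png

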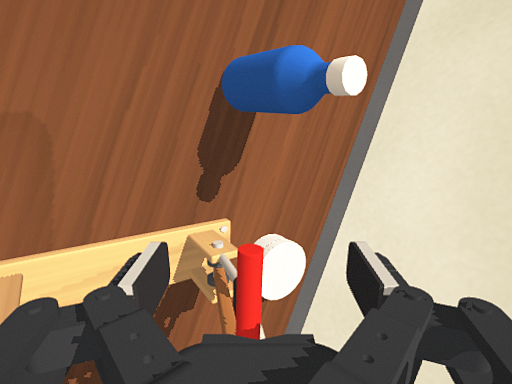

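View pics/side2.png

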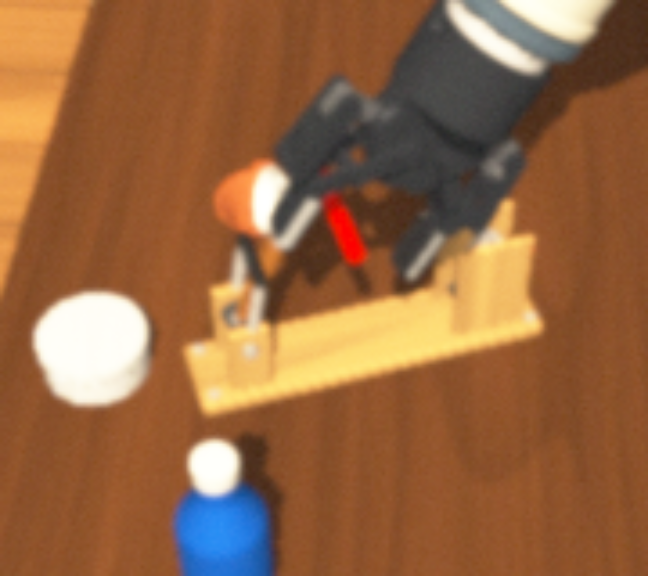

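In the wrist view the handle is between the open fingers, at about (248,290). The wrist is near its singularity at this tilt (joint 5 is small), and the tool drifted 20 mm sideways. I'll back out and re-tilt the other way, which keeps joint 5 healthy and also keeps the body away from the trigger.

```bash
python3 -m creep '[[0,0,0,0,0,-20,0],[0,0,0,0,0,-22,0],[0,0,0,-2,0,-22,0],[0,0,0,-2,0,-22,0],[0,0,0,-2,0,-22,0],[0,0,0,-2,0,-22,0],[0,0,0,0,0,-20,0],[0,0,0,0,0,0,0]]'; python3 st.py -0.3
```

```text
clock: 4.47
eef_pos: [464.5, -17.2, 460.7]
tcp_rot: [2.547, 0.002, 1.991]
contact_force: [0.3, 1.1, 0.6]
opening: 0.995
t 4.47 gc [-49.725  74.292 332.324] rotneed [ 0.894 -0.006  0.053] open 0.995 Fcat [0.682 0.947 0.611] q [-0.15  -0.076  2.077  0.497  0.684 -0.887]
```

```bash
python3 -m creep '[[0.11,0,0,0,0,0,0],[0.11,0,0,0,0,0,0],[0.11,0,0,0,0,0,0],[0.11,0,0,0,0,0,0],[0.11,0,0,0,0,0,0],[0.11,0,0,0,0,0,0],[0.11,0,0,0,0,0,0],[0.11,0,0,0,0,0,0],[0,0,0,0,0,0,0]]'; python3 st.py -0.3 65 66 290
```

```text
clock: 5.22
eef_pos: [459.9, -18.1, 467.4]
tcp_rot: [-2.825, 0.018, 1.985]
contact_force: [-0.0, -0.1, -0.4]
opening: 1.003
t 5.22 gc [-189.131   66.016  320.167] rotneed [-0.017  0.031  0.038] open 1.003 Fcat [-0.061 -0.065 -0.357] q [ 0.009  0.116  1.817 -0.14   1.495 -0.372]
need [-11.014 250.683 -50.294]
```

```bash
python3 -m creep '[[-0.017,0.031,0.038,0,35,-6,0],[0,0,0,0,35,-6,0],[0,0,0,0,35,-6,0],[0,0,0,0,35,-6,0],[0,0,0,0,35,-6,0],[0,0,0,0,35,-6,0],[0,0,0,0,30,-6,0],[0,0,0,0,0,0,0],[0,0,0,0,0,0,0]]'; python3 st.py -0.3 65 66 290
```

```text
clock: 5.97
eef_pos: [693.4, 76.0, 435.9]
tcp_rot: [-2.876, -0.004, 1.94]
contact_force: [-0.9, -0.2, 0.1]
opening: 1.0
t 5.97 gc [ 70.029  75.149 286.289] rotneed [ 0.035 -0.004  0.002] open 1.0 Fcat [-0.878  0.12   0.129] q [ 0.122  0.516  1.327 -0.061  1.558 -0.239]
need [-9.131 -5.842 -2.297]
```

```bash
python3 -m creep '[[0.035,-0.004,0,-9,-6,-2,0],[0,0,0,0,0,0,0]]'; python3 st.py -0.3 35.6 66 194.8;  python3 - <<'E'
from rig import grab_frame
import cv2
from st import *
f=grab_frame("wrist");im=f["color"][:,:,::-1]; cv2.imwrite("pics/wrist3.png",im)
h=hp(0)
for y in(10,95): print(proj("",c2w(p,(h[0],y,h[2])),f))
E
```

```text
clock: 6.13
eef_pos: [691.0, 65.7, 439.0]
tcp_rot: [-2.844, -0.001, 1.942]
contact_force: [-0.4, 0.1, 0.4]
opening: 1.002
t 6.13 gc [ 59.262  65.803 290.797] rotneed [0.002 0.    0.003] open 1.002 Fcat [-0.356  0.211  0.386] q [ 0.111  0.517  1.321 -0.075  1.592 -0.251]
need [ 0.182  5.518 98.716]
[264.05437806 260.77924921]
[265.08338388 159.94576838]
```

View pics/wrist3.png

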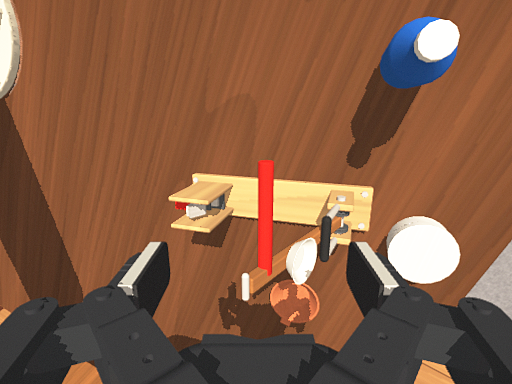

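Wrist view: the handle runs from (266,161) to (265,274), matching the prediction (265 px). I'll descend now.

```bash
python3 -m creep '[[0,0,0,0,2,16,0],[0,0,0,0,2,16,0],[0,0,0,0,1,16,0],[0,0,0,0,0,16,0],[0,0,0,0,0,16,0],[0,0,0,0,0,16,0],[0,0,0,0,0,0,0]]'; python3 st.py -0.3 35.6 66 194.8
```

```text
clock: 6.77
eef_pos: [665.0, 58.3, 347.2]
tcp_rot: [-2.87, -0.003, 1.939]
contact_force: [-0.8, -0.0, -0.1]
opening: 0.999
t 6.77 gc [ 36.183  68.831 197.857] rotneed [ 0.028 -0.003  0.001] open 0.999 Fcat [-0.742  0.234 -0.12 ] q [ 0.102  0.543  1.484 -0.069  1.379 -0.244]
need [-2.842  0.258  3.091]
```

Positioned. I'll close gently at 25 N.

```bash
python3 -m creep '[[0.028,0,0,-3,0,2,0.5],[0,0,0,0,0,0,0.6],[0,0,0,0,0,0,0.7],[0,0,0,0,0,0,0.8],[0,0,0,0,0,0,0.9],[0,0,0,0,0,0,1],[0,0,0,0,0,0,1],[0,0,0,0,0,0,1],[0,0,0,0,0,0,1]]' 25; python3 st.py -0.3 35.6 66 194.8; python3 - <<'E'
from rig import grab_frame
import cv2
im=grab_frame("wrist")["color"][:,:,::-1]; cv2.imwrite("pics/wrist4.png",im)
E
```

```text
clock: 7.52
eef_pos: [667.8, 56.2, 351.0]
tcp_rot: [-2.855, -0.002, 1.938]
contact_force: [2.4, 0.3, -1.2]
opening: 0.127
t 7.52 gc [ 35.854  65.622 202.344] rotneed [ 0.013 -0.002 -0.   ] open 0.127 Fcat [ 2.351 -0.583 -1.205] q [ 0.1    0.547  1.469 -0.074  1.403 -0.245]
need [0.362 1.891 7.309]
```

View pics/wrist4.png

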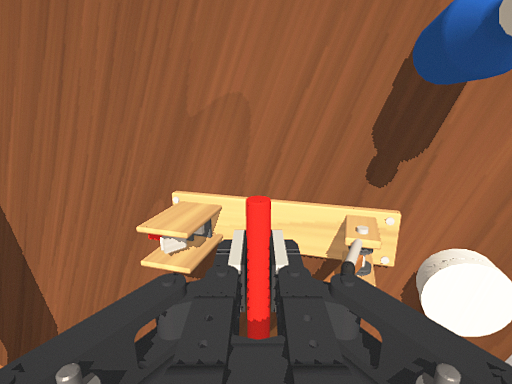

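The bar is between the pads, around (258,265). It sits about 7 mm towards the tips, so I'll reseat deeper.

```bash
python3 -m creep '[[0,0,0,0,0,0,0.7],[0,0,0,0,0,0,0.7],[0,0,0,0,1,5,0.7],[0,0,0,0,0,4,0.7],[0,0,0,0,0,0,0.85],[0,0,0,0,0,0,1],[0,0,0,0,0,0,1],[0,0,0,0,0,0,1]]' 25; python3 st.py -0.3 35.6 66 194.8
```

```text
clock: 8.23
eef_pos: [665.6, 55.3, 341.2]
tcp_rot: [-2.852, -0.002, 1.938]
contact_force: [1.8, 1.1, 0.4]
opening: 0.13
t 8.23 gc [ 33.1    65.647 192.663] rotneed [ 0.011 -0.002 -0.   ] open 0.13 Fcat [2.037 0.375 0.358] q [ 0.099  0.554  1.482 -0.075  1.387 -0.244]
need [ 0.36   1.787 -2.761]
```

```bash
cat > arc.py <<'E'
from st import *
import sys,os
np.set_printoptions(precision=2,suppress=True)
s,R,g,gc,e=state(-0.3)
if not os.path.exists("off.npy"): np.save("off.npy",need(R,gc,[hp(0)[0],gc[1],hp(0)[2]]))
off=np.load("off.npy")
def bar(): return gc+Rc.T@R@off
b=bar(); v=b-np.array([90,0,55]); a=1.2-np.arctan2(v[2],-v[0]); rr=np.hypot(v[0],v[2])
th=1.2-a; tang=np.array([-np.sin(th),0,-np.cos(th)]); rad=np.array([-np.cos(th),0,np.sin(th)])
F=Rc.T@s["contact_force"]
print("t %.2f a %.4f r %.2f y %.1f pull_tang %.2f rad %.2f"%(s["clock"],a,rr,b[1],-F@tang,F@rad),"F",F,"rotneed",e,"open %.3f"%s["opening"])
if len(sys.argv)>1:
    da=float(sys.argv[1]);n=int(sys.argv[2]); P=gc.copy(); P[1]=66; c=hp(a);
    prev=b.copy()
    for i in range(n):
        t=hp(a+da*(i+1)); t[1]=66; print(R.T@Rc@(t-prev)); prev=t
E
python3 arc.py 0.06 9
```

```text
t 8.23 a 0.0000 r 150.00 y 65.6 pull_tang 2.03 rad -0.40 F [2.04 0.37 0.36] rotneed [ 0.01 -0.   -0.  ] open 0.130
[ 0.34 -6.94  5.73]
[-0.02 -6.58  6.13]
[-0.02 -6.2   6.52]
[-0.02 -5.8   6.88]
[-0.02 -5.38  7.21]
[-0.02 -4.94  7.52]
[-0.02 -4.48  7.81]
[-0.02 -4.    8.06]
[-0.02 -3.51  8.29]
```

```bash
python3 -m creep '[[0,0,0,0,-6.9,5.7,1],[0,0,0,0,-6.6,6.1,1],[0,0,0,0,-6.2,6.5,1],[0,0,0,0,-5.8,6.9,1],[0,0,0,0,0,0,1]]' 25; python3 arc.py 0.06 9
```

```text
clock: 8.65
eef_pos: [634.8, 43.6, 324.0]
tcp_rot: [-2.859, -0.001, 1.939]
contact_force: [4.3, 2.3, -0.9]
opening: 0.125
t 8.65 a 0.2437 r 149.69 y 65.6 pull_tang 3.48 rad -3.53 F [ 4.88  0.63 -0.87] rotneed [ 0.02 -0.   -0.  ] open 0.125
[ 0.4  -5.65  7.  ]
[-0.01 -4.96  7.51]
[-0.01 -4.5   7.79]
[-0.01 -4.03  8.05]
[-0.01 -3.54  8.27]
[-0.01 -3.04  8.47]
[-0.01 -2.52  8.64]
[-0.01 -2.    8.77]
[-0.01 -1.47  8.88]
```

```bash
python3 -m creep '[[0.01,0,0,0,-5.4,7.1,1],[0,0,0,0,-5,7.5,1],[0,0,0,0,-4.5,7.8,1],[0,0,0,0,-4,8,1],[0,0,0,0,-3.5,8.3,1],[0,0,0,0,0,0,1]]' 25; python3 arc.py 0.06 9
```

```text
clock: 9.15
eef_pos: [604.1, 31.7, 291.7]
tcp_rot: [-2.859, -0.0, 1.938]
contact_force: [5.1, 2.3, 1.5]
opening: 0.128
t 9.15 a 0.5534 r 149.32 y 65.5 pull_tang 4.57 rad -3.58 F [5.61 0.34 1.49] rotneed [ 0.02 -0.   -0.  ] open 0.128
[ 0.5  -3.59  8.26]
[-0.01 -2.44  8.66]
[-0.01 -1.91  8.79]
[-0.01 -1.38  8.89]
[-0.01 -0.85  8.96]
[-0.01 -0.31  8.99]
[-0.01  0.23  9.  ]
[-0.    0.77  8.97]
[-0.    1.31  8.9 ]
```

```bash
python3 -m creep '[[0.01,0,0,0,-3.2,8.3,1],[0,0,0,0,-2.4,8.6,1],[0,0,0,0,-1.9,8.8,1],[0,0,0,0,-1.4,8.9,1],[0,0,0,0,-0.9,8.9,1],[0,0,0,0,0,0,1]]' 25; python3 arc.py 0.02 9
```

```text
clock: 9.65
eef_pos: [584.7, 24.3, 251.5]
tcp_rot: [-2.861, 0.001, 1.938]
contact_force: [5.5, 2.7, 2.3]
opening: 0.126
t 9.65 a 0.8583 r 148.26 y 65.4 pull_tang 4.17 rad -5.00 F [6.11 0.55 2.26] rotneed [ 0.02  0.   -0.  ] open 0.126
[ 0.57 -1.89  2.89]
[ 0.   -0.09  3.  ]
[ 0.   -0.03  3.  ]
[0.   0.03 3.  ]
[0.   0.09 3.  ]
[0.   0.15 3.  ]
[0.   0.21 2.99]
[0.   0.27 2.99]
[0.   0.33 2.98]
```

```bash
python3 -m creep '[[0.01,0,0,0,1.5,0,1],[0,0,0,0,0,0,1]]' 25; python3 arc.py; python3 - <<'E'
from rig import grab_frame
import cv2,numpy as np
a=grab_frame("wrist")["color"][:,:,::-1]; cv2.imwrite("pics/wrist5.png",a)
im=grab_frame("side")["color"][90:250,160:340,::-1]; cv2.imwrite("pics/side5.png",cv2.resize(im,None,fx=3.6,fy=3.6,interpolation=cv2.INTER_CUBIC))
E
```

```text
clock: 9.82
eef_pos: [585.9, 24.7, 250.5]
tcp_rot: [-2.852, 0.001, 1.938]
contact_force: [4.0, 3.0, 3.5]
opening: 0.13
t 9.82 a 0.8624 r 148.18 y 65.4 pull_tang 4.91 rad -3.43 F [4.86 1.39 3.5 ] rotneed [ 0.01  0.   -0.  ] open 0.130
```

View pics/wrist5.png

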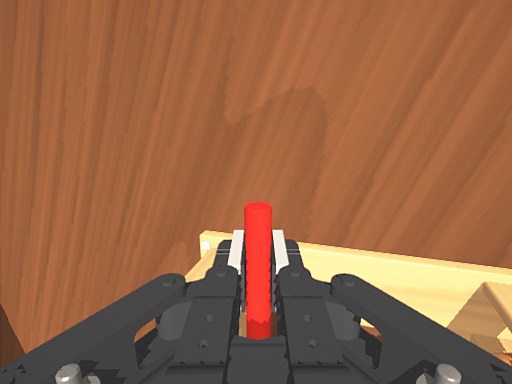

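View pics/side5.png

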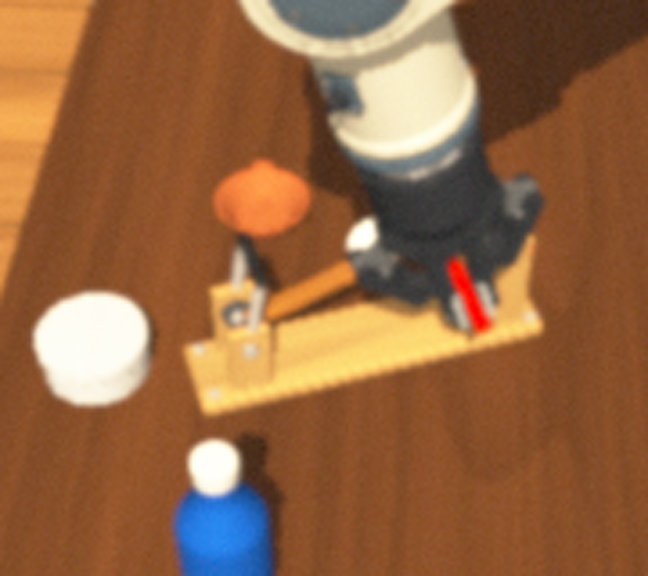

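```bash
python3 - <<'E'
from st import *
for a in (.8,.84,.88,.92,.96):
    h=hp(a); print(a,[np.round((proj("side",c2w(p,(h[0],y,h[2])))-[160,90])*3.6) for y in (97,)])
E
```

```text
0.8 [array([479., 319.])]
0.84 [array([482., 324.])]
0.88 [array([484., 329.])]
0.92 [array([486., 334.])]
0.96 [array([487., 339.])]
```

The side view puts the handle end at about (485,329), which is consistent with a ≈ 0.86, so there has been no slip. I'll continue to about 1.0 and then take fine steps.

```bash
python3 -m creep '[[0.01,0,0,0,0.5,3,1],[0,0,0,0,0.5,3,1],[0,0,0,0,0.5,3,1],[0,0,0,0,0.5,3,1],[0,0,0,0,0.5,3,1],[0,0,0,0,0.5,3,1],[0,0,0,0,0,0,1]]' 25; python3 arc.py 0.01 1
```

```text
clock: 10.5
eef_pos: [582.4, 23.4, 231.8]
tcp_rot: [-2.843, 0.001, 1.937]
contact_force: [3.9, 2.8, 3.9]
opening: 0.126
t 10.50 a 0.9909 r 147.98 y 65.4 pull_tang 4.80 rad -3.72 F [4.63 1.23 3.92] rotneed [ 0.  0. -0.] open 0.126
[ 0.59 -1.87  1.67]
```

```bash
python3 -m creep '[[0,0,0,0,2.5,0,1],[0,0,0,0,0,0,1],[0,0,0,0,0,0,1]]' 25; python3 arc.py; python3 -m creep '[[0,0,0,0,0,0,1],[0,0,0,0,0,0,1]]' 20; python3 arc.py 0.01 1
```

```text
clock: 10.75
eef_pos: [583.0, 23.5, 230.2]
tcp_rot: [-2.838, 0.001, 1.937]
contact_force: [3.7, 4.2, 4.9]
opening: 0.128
t 10.75 a 0.9998 r 147.93 y 65.4 pull_tang 5.81 rad -3.88 F [4.95 2.63 4.92] rotneed [-0. -0. -0.] open 0.128
clock: 10.92
eef_pos: [582.9, 23.5, 230.2]
tcp_rot: [-2.839, 0.0, 1.937]
contact_force: [3.5, 3.4, 6.0]
opening: 0.127
t 10.92 a 1.0003 r 147.93 y 65.4 pull_tang 6.80 rad -3.23 F [4.51 1.86 6.02] rotneed [-0. -0. -0.] open 0.127
[ 0.58 -1.9   1.7 ]
```

```bash
for i in 1; do python3 -m creep '[[0,0,0,0,0.2,1,1],[0,0,0,0,0,0,1]]' 20 >/dev/null; python3 arc.py; python3 -m creep '[[0,0,0,0,0.2,1,1],[0,0,0,0,0,0,1]]' >/dev/null; python3 arc.py;  python3 -m creep '[[0,0,0,0,0.2,1,1],[0,0,0,0,0,0,1]]' >/dev/null; python3 arc.py; done
```

```text
t 11.08 a 1.0069 r 147.92 y 65.4 pull_tang 5.86 rad -3.55 F [4.61 1.07 5.07] rotneed [-0. -0. -0.] open 0.128
t 11.25 a 1.0129 r 147.89 y 65.4 pull_tang 5.68 rad -1.93 F [2.96 2.09 5.22] rotneed [-0. -0. -0.] open 0.130
t 11.42 a 1.0198 r 147.96 y 65.4 pull_tang 4.71 rad -2.25 F [3.06 1.16 4.23] rotneed [-0. -0. -0.] open 0.126
```

```bash
python3 -m creep '[[0,0,0,0,0,-1,1],[0,0,0,0,0,-1,1],[0,0,0,0,0,-1,1],[0,0,0,0,0,0,1],[0,0,0,0,0,0,1]]' >/dev/null; python3 arc.py
python3 -m creep '[[0,0,0,0,0.2,1,1],[0,0,0,0,0.2,1,1],[0,0,0,0,0.2,1,1],[0,0,0,0,0.2,1,1],[0,0,0,0,0.2,1,1],[0,0,0,0,0,0,1]]' >/dev/null; python3 arc.py
python3 -m creep '[[0,0,0,0,0,-1,1],[0,0,0,0,0,-1,1],[0,0,0,0,0,-1,1],[0,0,0,0,0,0,1],[0,0,0,0,0,0,1]]' >/dev/null; python3 arc.py
```

```text
t 11.83 a 0.9994 r 148.03 y 65.4 pull_tang 3.97 rad -2.89 F [3.62 0.76 3.31] rotneed [-0. -0. -0.] open 0.129
t 12.33 a 1.0370 r 147.91 y 65.4 pull_tang 5.29 rad -2.42 F [3.24 0.97 4.83] rotneed [-0. -0. -0.] open 0.126
t 12.75 a 1.0159 r 147.94 y 65.4 pull_tang 4.45 rad -2.11 F [2.89 1.33 3.99] rotneed [-0. -0. -0.] open 0.134
```

```bash
python3 -m creep '[[0,0,0,0,0.2,1,1],[0,0,0,0,0.2,1,1],[0,0,0,0,0.2,1,1],[0,0,0,0,0.2,1,1],[0,0,0,0,0.2,1,1],[0,0,0,0,0,0,1]]' >/dev/null; python3 arc.py
python3 -m creep '[[0,0,0,0,0,-1,1],[0,0,0,0,0,-1,1],[0,0,0,0,0,-1,1],[0,0,0,0,0,0,1],[0,0,0,0,0,0,1]]' >/dev/null; python3 arc.py
```

```text
t 13.25 a 1.0523 r 147.86 y 65.4 pull_tang 6.29 rad -1.29 F [2.2  0.08 6.03] rotneed [-0. -0. -0.] open 0.131
t 13.67 a 1.0352 r 147.91 y 65.4 pull_tang 5.06 rad -2.16 F [2.96 0.87 4.64] rotneed [-0.01 -0.   -0.  ] open 0.128
```

```bash
python3 -m creep '[[0,0,0,0,0.2,1,1],[0,0,0,0,0.2,1,1],[0,0,0,0,0.2,1,1],[0,0,0,0,0.2,1,1],[0,0,0,0,0,0,1]]' >/dev/null; python3 arc.py
python3 -m creep '[[0,0,0,0,0,-1,1],[0,0,0,0,0,-1,1],[0,0,0,0,0,-1,1],[0,0,0,0,0,0,1],[0,0,0,0,0,0,1]]' >/dev/null; python3 arc.py
```

```text
t 14.08 a 1.0639 r 147.94 y 65.4 pull_tang 4.29 rad -2.23 F [2.8  2.26 3.95] rotneed [-0.01 -0.   -0.  ] open 0.128
t 14.50 a 1.0456 r 147.94 y 65.4 pull_tang 5.05 rad -2.30 F [3.05 1.3  4.64] rotneed [-0.01 -0.   -0.  ] open 0.128
```

```bash
python3 -m creep '[[0,0,0,0,0.2,1,1],[0,0,0,0,0.2,1,1],[0,0,0,0,0.2,1,1],[0,0,0,0,0.2,1,1],[0,0,0,0,0.1,0.5,1],[0,0,0,0,0,0,1]]' >/dev/null; python3 arc.py
python3 -m creep '[[0,0,0,0,0,-1,1],[0,0,0,0,0,-1,1],[0,0,0,0,0,-1,1],[0,0,0,0,0,0,1],[0,0,0,0,0,0,1]]' >/dev/null; python3 arc.py
```

```text
t 15.00 a 1.0769 r 147.90 y 65.4 pull_tang 5.80 rad -0.45 F [1.16 0.53 5.7 ] rotneed [-0.01 -0.   -0.  ] open 0.125
t 15.42 a 1.0588 r 147.94 y 65.4 pull_tang 6.92 rad -1.15 F [2.12 1.41 6.69] rotneed [-0.01 -0.   -0.  ] open 0.128
```

```bash
python3 -m creep '[[0,0,0,0,0.2,1,1],[0,0,0,0,0.2,1,1],[0,0,0,0,0.2,1,1],[0,0,0,0,0.2,1,1],[0,0,0,0,0.1,0.5,1],[0,0,0,0,0,0,1]]' >/dev/null; python3 arc.py
python3 -m creep '[[0,0,0,0,0,-1,1],[0,0,0,0,0,-1,1],[0,0,0,0,0,-1,1],[0,0,0,0,0,0,1],[0,0,0,0,0,0,1]]' >/dev/null; python3 arc.py
```

```text
t 15.92 a 1.0861 r 147.86 y 65.4 pull_tang 5.31 rad -0.93 F [1.52 0.74 5.17] rotneed [-0.01 -0.   -0.  ] open 0.126
t 16.33 a 1.0662 r 147.93 y 65.4 pull_tang 5.05 rad -1.71 F [2.37 0.91 4.77] rotneed [-0.01 -0.   -0.  ] open 0.131
```

```bash
python3 -m creep '[[0,0,0,0,0.2,1,1],[0,0,0,0,0.2,1,1],[0,0,0,0,0.2,1,1],[0,0,0,0,0.2,1,1],[0,0,0,0,0.2,1,1],[0,0,0,0,0,0,1]]' >/dev/null; python3 arc.py
python3 -m creep '[[0,0,0,0,0,-1,1],[0,0,0,0,0,-1,1],[0,0,0,0,0,-1,1],[0,0,0,0,0,0,1],[0,0,0,0,0,0,1]]' >/dev/null; python3 arc.py
```

```text
t 16.83 a 1.0954 r 147.83 y 65.4 pull_tang 6.37 rad -1.18 F [1.83 0.   6.21] rotneed [-0.01 -0.   -0.  ] open 0.129
t 17.25 a 1.0746 r 147.90 y 65.5 pull_tang 6.08 rad -0.81 F [1.56 0.91 5.93] rotneed [-0.01 -0.   -0.  ] open 0.128
```

```bash
python3 -m creep '[[0,0,0,0,0.2,1,1],[0,0,0,0,0.2,1,1],[0,0,0,0,0.2,1,1],[0,0,0,0,0.2,1,1],[0,0,0,0,0.2,1,1],[0,0,0,0,0,0.5,1],[0,0,0,0,0,0,1]]' >/dev/null; python3 arc.py
python3 -m creep '[[0,0,0,0,0,-1,1],[0,0,0,0,0,-1,1],[0,0,0,0,0,-1,1],[0,0,0,0,0,0,1],[0,0,0,0,0,0,1]]' >/dev/null; python3 arc.py
```

```text
t 17.83 a 1.1062 r 147.95 y 65.4 pull_tang 5.59 rad -0.67 F [1.19 1.2  5.5 ] rotneed [-0.01 -0.   -0.  ] open 0.127
t 18.25 a 1.0867 r 148.00 y 65.5 pull_tang 3.93 rad -1.20 F [1.64 1.01 3.77] rotneed [-0.01 -0.   -0.  ] open 0.130
```

```bash
python3 -m creep '[[0,0,0,0,0,-1,1],[0,0,0,0,0,0,1]]' >/dev/null; python3 arc.py; python3 -m creep '[[0,0,0,0,0,0,1]]' >/dev/null; python3 arc.py
```

```text
t 18.42 a 1.0798 r 147.97 y 65.5 pull_tang 5.50 rad -0.30 F [0.96 0.28 5.42] rotneed [-0.01 -0.   -0.  ] open 0.133
t 18.50 a 1.0795 r 147.96 y 65.5 pull_tang 4.79 rad -0.57 F [1.14 1.74 4.69] rotneed [-0.01 -0.   -0.  ] open 0.128
```

Not hooked yet, so I'll keep going.

```bash
python3 -m creep '[[0,0,0,0,0.2,1,1],[0,0,0,0,0.2,1,1],[0,0,0,0,0.2,1,1],[0,0,0,0,0.2,1,1],[0,0,0,0,0.2,1,1],[0,0,0,0,0,1,1],[0,0,0,0,0,0,1]]' >/dev/null; python3 arc.py
python3 -m creep '[[0,0,0,0,0,-1,1],[0,0,0,0,0,-1,1],[0,0,0,0,0,-1,1],[0,0,0,0,0,0,1],[0,0,0,0,0,0,1]]' >/dev/null; python3 arc.py
```

```text
t 19.08 a 1.1154 r 147.90 y 65.5 pull_tang 5.76 rad -0.29 F [0.78 1.1  5.72] rotneed [-0.01 -0.   -0.  ] open 0.128
t 19.50 a 1.0939 r 147.91 y 65.5 pull_tang 5.44 rad -0.84 F [1.41 1.   5.32] rotneed [-0.01 -0.   -0.  ] open 0.131
```

```bash
python3 -m creep '[[0,0,0,0,0.2,1,1],[0,0,0,0,0.2,1,1],[0,0,0,0,0.2,1,1],[0,0,0,0,0.2,1,1],[0,0,0,0,0.2,1,1],[0,0,0,0,0,0.5,1],[0,0,0,0,0,0,1]]' >/dev/null; python3 arc.py
python3 -m creep '[[0,0,0,0,0,-1,1],[0,0,0,0,0,-1,1],[0,0,0,0,0,-1,1],[0,0,0,0,0,0,1],[0,0,0,0,0,0,1]]' >/dev/null; python3 arc.py
```

```text
t 20.08 a 1.1232 r 147.91 y 65.5 pull_tang 5.46 rad 0.50 F [-0.08  1.    5.48] rotneed [-0.01 -0.   -0.  ] open 0.130
t 20.50 a 1.1010 r 147.93 y 65.5 pull_tang 4.58 rad -0.79 F [1.24 0.78 4.48] rotneed [-0.01 -0.   -0.  ] open 0.130
```

```bash
python3 -m creep '[[0,0,0,0,0.2,1,1],[0,0,0,0,0.2,1,1],[0,0,0,0,0.2,1,1],[0,0,0,0,0.2,1,1],[0,0,0,0,0.2,1,1],[0,0,0,0,0,1,1],[0,0,0,0,0,0,1]]' >/dev/null; python3 arc.py
python3 -m creep '[[0,0,0,0,0,-1,1],[0,0,0,0,0,-1,1],[0,0,0,0,0,-1,1],[0,0,0,0,0,0,1],[0,0,0,0,0,0,1]]' >/dev/null; python3 arc.py
```

```text
t 21.08 a 1.1328 r 147.88 y 65.5 pull_tang 3.69 rad 0.06 F [0.19 0.68 3.69] rotneed [-0.01 -0.   -0.  ] open 0.127
t 21.50 a 1.1103 r 147.90 y 65.4 pull_tang 5.00 rad -0.09 F [0.54 0.91 4.98] rotneed [-0.01 -0.   -0.  ] open 0.126
```

```bash
python3 -m creep '[[0,0,0,0,0.2,1,1],[0,0,0,0,0.2,1,1],[0,0,0,0,0.2,1,1],[0,0,0,0,0.2,1,1],[0,0,0,0,0.2,1,1],[0,0,0,0,0,1,1],[0,0,0,0,0,0.3,1],[0,0,0,0,0,0,1]]' >/dev/null; python3 arc.py
python3 -m creep '[[0,0,0,0,0,-1,1],[0,0,0,0,0,-1,1],[0,0,0,0,0,-1,1],[0,0,0,0,0,0,1],[0,0,0,0,0,0,1]]' >/dev/null; python3 arc.py
```

```text
t 22.17 a 1.1459 r 147.97 y 65.5 pull_tang 4.50 rad -0.07 F [ 0.32 -0.21  4.49] rotneed [-0.01 -0.   -0.  ] open 0.127
t 22.58 a 1.1444 r 147.99 y 65.5 pull_tang -1.74 rad -0.58 F [ 0.48 -0.77 -1.77] rotneed [-0.01 -0.   -0.  ] open 0.132
```

It's hooked: on backing off, the arm stopped at a ≈ 1.144 and the pull vanished. Next I'll open partly and check before retreating.

```bash
python3 -m creep '[[0,0,0,0,0,0,0.85],[0,0,0,0,0,0,0.75],[0,0,0,0,0,0,0.65],[0,0,0,0,0,0,0.6],[0,0,0,0,0,0,0.6]]'; python3 arc.py; python3 - <<'E'
from rig import grab_frame
import cv2,numpy as np
a=grab_frame("wrist")["color"][:,:,::-1]
b=cv2.resize(grab_frame("side")["color"][120:230,200:330,::-1],(454,384),interpolation=cv2.INTER_CUBIC)
cv2.imwrite("pics/w6.png",cv2.resize(np.hstack([a,b]),(800,318)))
E
```

```text
clock: 23.0
eef_pos: [581.7, 23.1, 209.4]
tcp_rot: [-2.825, -0.001, 1.936]
contact_force: [-0.2, -1.3, 0.4]
opening: 0.399
t 23.00 a 1.1379 r 148.50 y 65.7 pull_tang 0.36 rad 0.64 F [-0.62 -1.1   0.4 ] rotneed [-0.02 -0.   -0.  ] open 0.399
```

View pics/w6.png

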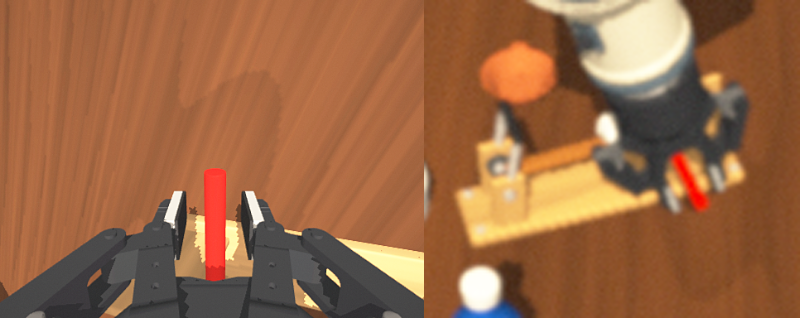

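The bar is free in the gap at (215,225), and the side view shows the arm level and held. I'll retreat slowly.

```bash
python3 -m creep '[[0,0,0,0,0,-6,0.6],[0,0,0,0,0,-8,0.6],[0,0,0,0,0,-10,0.6],[0,0,0,0,0,-12,0.6],[0,0,0,0,0,-14,0.6],[0,0,0,0,0,-16,0.6],[0,0,0,0,0,-20,0.6],[0,0,0,0,0,-20,0.6],[0,0,0,0,0,-20,0.6],[0,0,0,0,0,0,0.6]]'; python3 -m creep '[[0,0,0,0,0,-20,0.6],[0,0,0,0,0,-20,0.6],[0,0,0,0,0,-20,0.6],[0,0,0,0,0,0,0.6],[0,0,0,0,0,0,0.6]]'; python3 - <<'E'
from rig import grab_frame
import cv2,numpy as np
a=grab_frame("wrist")["color"][:,:,::-1]
b=cv2.resize(grab_frame("side")["color"][110:280,150:340,::-1],(430,384),interpolation=cv2.INTER_CUBIC)
cv2.imwrite("pics/w7.png",cv2.resize(np.hstack([a,b]),(800,326)))
E
```

```text
clock: 23.93
eef_pos: [621.5, 38.4, 342.3]
tcp_rot: [-2.828, -0.0, 1.936]
contact_force: [0.8, -0.8, 0.3]
opening: 0.4
clock: 24.35
eef_pos: [639.1, 45.7, 405.2]
tcp_rot: [-2.831, 0.0, 1.936]
contact_force: [-0.5, -0.6, -0.9]
opening: 0.396
```

View pics/w7.png

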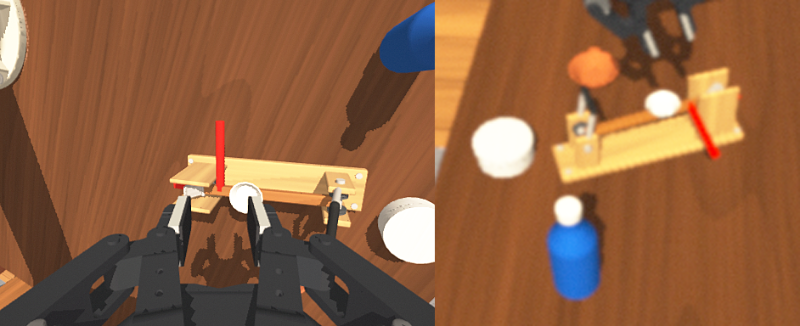

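The arm stays cocked by itself, with the handle at (700,130) in the side view. The robot is clear and the bystanders are standing where they were, so I'm handing in.

```bash
python3 -c "
from rig import job; print(job.sign_off())"
```

```text
the job is handed in; nothing more can be done
None
```

The catapult's arm is cocked and held by its catch alone, and I handed the job in at about 24.5 s of the 72 s allowed; sign-off reported no verdict.

**Draw:** I gripped the red handle lightly (20–25 N) and drew the arm along its arc. From about 1.0 rad I took small steps forward, backing off about 3 mm after each to test for the catch. On the last back-off, at about 1.145 rad by my estimate, the arm stopped and the pull went from about +4.5 N to −1.7 N, which means the catch had hooked. I then opened the fingers and withdrew.

**Last checks:** The final pictures show the arm still drawn back, with the gripper well clear of it. The bottle, tin and diya are upright and look to be where they started; I judged that by eye and did not re-measure them. Contact forces were at noise level, under about 1.5 N.

**What went wrong or disagreed:**
- My first approach, tilted the other way, came close to the wrist singularity and drifted 20 mm sideways in free air. I backed out and re-tilted without touching anything.
- My estimate of the handle's radius read about 2 mm short (148 mm against 150 mm). This is probably calibration bias, so the arm angles above are approximate.

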